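# Clip a snap hook to the pull tester and give it a proof pull

### The job

Pick up the steel snap hook (the one with the sprung gate) and press its gate against the left-hand leg of the upright eye on the bench pull tester, so that the leg goes in and the gate snaps shut behind it. Then pull the hook straight back along the tester, away from its dial, taking up the loose play of the eye, until the dial's needle stands between the two thick marks (a pull of about 14 N, never over 27 N) and hold it there for about a second. Ease it back until the needle is home and let go, leaving the hook lying flat on the deck, clipped on with its gate shut; leave the other things where they are.

Things in the scene. Friction and masses are not known exactly. Their poses are not given: they have to be found in the camera images.
- snap_hook: Loose steel snap hook, 178 mm long, 0.2 to 0.5 kg, lying flat. Origin: on its underside at the front end of the handle; x from handle to hook end, z up. The handle is a block x -75 to 0, 24 mm wide, 28 mm tall. The hook is of 10 mm round bar with its centre line at z 14: a spine at y +28, a bight round the end (centre line x 98) and a nose ending at (74, -24). Sprung gate on the -y side.
- hook_grip (a point): middle of the snap hook's handle, 37 mm behind its origin, 14 mm above its underside; axes as the hook's. Grip it here from above, across the 24 mm.
- hook_mouth (a point): point of the snap hook at (52, -22, 14) mm on the gate, the best place to press a leg in (x 40 to 58 works); axes as the hook's. Pushed in 17 mm (to y -5) the leg is past the nose; moved on towards the bight, once beyond x 73 the gate springs shut behind it.
- hook_bight (a point): point of the snap hook at (88, 0, 14) mm: where the centre of a 10 mm leg lies when it bears in the bight; axes as the hook's
- gate (a joint): angle of the snap hook's gate, rad: 0 shut, up to 0.85 swung inwards (counter-clockwise from above). An 8 mm bar 50 mm long, hinged at (15, -22) of the hook frame, free end by the nose. Its spring shuts it: at x 52 the push is about 2.5 N to start and 6 N at 0.7 rad.
- tester: Bench pull tester, bolted down: grey deck x -170 to 150, y -110 to 110 mm, its top 30 mm above the origin, which is at bench level. x points from its near end to its load box (x 100 to 190, 120 mm wide, top 80 mm above the bench, with a white 74 mm dial on top). The eye stands on the deck at x 5 to 35, y 0.
- eye_leg (a point): on the axis of the eye's left-hand (tester +y) leg, 16 mm above the deck; axes as the tester's. The eye is an upright arch of 10 mm steel bar across the tester: legs 52 mm apart (the other at y -52), 42 mm clear height. Bring the hook from the left (+y), gate towards the leg, hook's x along the tester's x, handle to the near end.
- needle (a joint): angle of the dial's needle, rad: 0 at rest (pointing to the tester's -x), clockwise from above by 0.1 rad per newton of pull on the eye towards the tester's -x; thick marks at 0.9 (9 N) and 1.9 (19 N). The eye first slides freely (1 N) either way along x through loose play, 8 to 30 mm towards -x, differing each time; then it is stiff, 0.17 mm per newton.
- plain_hook: bystander: a loose hook with the same steel handle block, but an open hook end and no gate; it and the snap hook may lie in either of two places
- valve_plug: bystander: grey plastic valve plug, 26 mm across, 22 mm tall, standing on the near right part of the tester's deck
- glue_can: bystander: metal can 80 mm across, 110 mm tall
- tin_cup: bystander: steel cup 72 mm across, 80 mm tall
- seam_roller: bystander: roller tool with wooden handle, about 160 mm long
- screwdriver: bystander: screwdriver
- primer_jar: bystander: amber jar 60 mm across, 70 mm tall
Things that resemble listed ones, but are neither listed nor needed, are in the scene too. What is shaped like the snap_hook but blue, orange or turquoise is not meant.

How it is judged (in metres and radians):
On the way, in this order (a step that is already met when the one before it is completed fails the run):
1. the eye's left leg is inside the snap hook and the gate is shut behind it (x of eye_leg in the frame of snap_hook between 0.015 and 0.096 m and y of eye_leg in the frame of snap_hook between -0.018 and 0.024 m and z of eye_leg in the frame of snap_hook between -0.022 and 0.045 m and value of joint gate below 0.1 rad), for 0.05 s.
2. still clipped, the hook is pulled so that the needle stands between the two marks, for half a second (all of step 1 and value of joint needle between 0.9 and 1.9 rad), for 0.5 s.
At the end, for the whole second after the job is handed in: The left leg of the eye is inside the snap hook, the gate is shut (under 0.1 rad), the needle is home (under 0.3 rad, 3 N), and the hook lies at rest and flat on the deck (within 7 degrees, underside within 6 mm of the deck) (all of step 1 and value of joint needle below 0.3 rad and angle between snap_hook's own z axis and vertical below 0.12 rad and z of snap_hook in the frame of tester between 0.025 and 0.036 m and linear speed of snap_hook below 0.02 m/s); the robot touches nothing.
It fails at once if the tester is pulled with over 27 N (needle beyond 2.7 rad) (value of joint needle above 2.7 rad).
It fails at once if another thing is moved by more than 30 mm (distance of any of plain_hook, valve_plug, glue_can, tin_cup, seam_roller, screwdriver, primer_jar from where it was at the start of the episode above 0.03 m).
It also fails if it takes over 61 s, if anything falls off the work surface, if the arm or the gripper's body presses on something with over 40 N, if the wrist force passes 120 N, or if a joint passes its speed limit or range.

### The arm

A 6-joint arm with a two-finger parallel gripper is mounted at the origin on the work surface. World frame = base frame: x ahead of the robot, y to its left, z up, the work surface at z = 0. Lengths are in mm, angles in rad, forces in N, time in s.
With the tool pointing down it reaches from about 375 to 975 mm from the base axis. Payload 3.8 kg.
Tool frame: the origin (TCP) lies at the very end of the fingers, on their centre line; the grasp point (between the pads) lies arm.hold_point_z behind it (arm.hold_point_z is the distance from the TCP to the grasp point, in mm); z points along the fingers, y is the direction in which the jaws open and shut (so a half turn about z gives the same grasp; the last joint's range is limited). The gripper opens to 88 mm and grips with 3 to 60 N. Pads are 18 mm wide; open, the fingers measure 123 mm over their backs; the gripper's body (75 mm by 187 mm) begins 45 mm behind the grasp point.
Start: joints at [-1.329, 0.264, 1.604, -0, 1.274, -0.037], TCP at [185.756, -648.932, 238.706] pointing down, gripper open.
Joint ranges: [-2.63, 2.63], [-0.94, 2.18], [0.31, 2.57], [-1.31, 4.45], [0, 2.66], [-2.55, 2.55]. Speed limits (rad/s): [2.57, 2.57, 3.14, 3.14, 3.14, 3.14].

### API

Orientations are given as a rotation vector (axis times angle).
In Python, from bench import arm, grab_frame, camera_info gives the robot as it stands.
- The arm moves only by the tool play_rows, never from a script. Its argument "targets" is a list of rows, each an object of numbers: "tx", "ty", "tz": the shift along the world's x, y, z normalised to -1 to 1, where 1 is 60 mm; "wx", "wy", "wz": the turn, a rotation vector about the world's x, y, z normalised to -1 to 1, where 1 is 0.08 rad. A call has exactly 8 rows; each row shifts and turns the commanded pose from where the row before left it; what a row does not reach is not made up. A row lasts 1/8 s, in which the tool goes at most 62.5 mm and 10.7 degrees, less where a joint would pass 70% of its speed; a pose out of reach is approached as far as the arm can. A call with a number of a shift or a turn outside -1 to 1 is refused whole. A call with a gripper value outside its range is refused whole. "hand" is the closure, from -1 (fully open) to 1 (shut), set as the call begins (left out, the last holds). The fingers move at their own pace and stop on an object; the grip force is fixed at half the most. Time passes only in rows, so rows that do not move let the fingers close, or fill a call up. It gives the time, the measured TCP pose, the force and the opening at its end, in the units of the state.
- arm.get_state(): the state, without advancing time (a new reading comes with each control period).
- grab_frame(name): name is "scene" or "top" or "wrist"; returns (picture, depth): 480x640x3 uint8, red, green, blue; 480x640 float32, mm along the optical axis (not along the pixel's ray), 0 where there is no reading.
- camera_info(name): a dict with "camera_matrix" (3x3 intrinsics, pixels), "k1" (the pictures are not rectified: a ray, as slopes to the right and down, at radius r is drawn at 1 + k1 r^2 times it, then the intrinsics apply), "rvec" (rotation vector, rad) and "tvec" (3), from world to camera coordinates, as OpenCV has them. Camera axes: x right, y down, z forward; pixel columns grow to the right and rows downward; lengths in mm; the calibration is good to about 2 mm. A picture is of the moment at which its call begins: read the wrist's pose just before it. camera_info takes no time and is no camera call; for the wrist camera it gives the pose at the moment of the call.
- arm.close_job(): hands the job in, once; it reports no verdict.
The state is a dict: "time_s": time; "joint_positions": joint angles; "qd": joint speeds; "effort": joint torques, N m; "position": TCP position; "ee_rot": TCP orientation; "force": force on the tool from outside, world axes, zero at the start; "moment": the same for the moment, N m; "grip_width": finger opening in mm.
Only numpy, scipy, OpenCV 4.12 (cv2) and the standard library are available. Lean on these libraries where they do the work, as an engineer would, in place of code of your own. Each camera call takes 0.05 s, during which the arm holds its last target.

## Working session

There is one attempt and no reset: what is moved stays moved. The work goes in short steps, Python scripts to look and compute and a tool call to move; the robot and the scene stay as the last step left them, time stands still between calls to the robot, and variables do not carry over. Pictures are saved under pics/ and viewed, and the job is handed in when it is done.

Besides the shell and the picture viewer there is one more tool, called after "Emit:" as name([rows], argument=value, ...), one row to a line, values as JSON. play_rows: Moves the arm, as the interface text tells. Its arguments: {"type":"object","properties":{"targets":{"type":"array","items":{"type":"object","properties":{"tx":{"type":"number","minimum":-1,"maximum":1},"ty":{"type":"number","minimum":-1,"maximum":1},"tz":{"type":"number","minimum":-1,"maximum":1},"wx":{"type":"number","minimum":-1,"maximum":1},"wy":{"type":"number","minimum":-1,"maximum":1},"wz":{"type":"number","minimum":-1,"maximum":1}}}},"hand":{"type":"number"}},"required":["targets"]}

```bash
mkdir -p pics; ls; cat > h.py <<'E'
import numpy as np, cv2
from bench import arm, grab_frame, camera_info
def save(n,p): cv2.imwrite('pics/'+n,cv2.cvtColor(p,cv2.COLOR_RGB2BGR))
def cam(n):
    c=camera_info(n);K=np.array(c['camera_matrix'],float);R=cv2.Rodrigues(np.array(c['rvec'],float))[0];t=np.array(c['tvec'],float).ravel()
    return K,float(c['k1']),R,t
def ray(c,u,v):
    K,k1,R,t=c
    xy=cv2.undistortPoints(np.array([[[u,v]]],float),K,np.array([k1,0,0,0,0.]))[0,0]
    return -R.T@t, R.T@np.array([xy[0],xy[1],1.])
def onz(c,u,v,z):
    o,d=ray(c,u,v); return o+d*(z-o[2])/d[2]
def atd(c,u,v,dep):
    o,d=ray(c,u,v); return o+d*dep
def proj(c,P):
    K,k1,R,t=c
    return cv2.projectPoints(np.array(P,float).reshape(-1,3),cv2.Rodrigues(R)[0],t,K,np.array([k1,0,0,0,0.]))[0].reshape(-1,2)
E
python3 - <<'E'
from h import *
print(arm.get_state(), arm.hold_point_z)
for n in ("scene","top","wrist"):
    c=cam(n); p,d=grab_frame(n); save(n+'0.png',p); np.savez('pics/'+n+'0.npz',p=p,d=d,K=c[0],k1=c[1],R=c[2],t=c[3]); print(n,-c[2].T@c[3],c[0][0,0],c[1])
E
```

```text
pics
{'time_s': 0.0, 'joint_positions': array([-1.32891334e+00,  2.64720520e-01,  1.60538920e+00,  3.84164299e-06,
        1.27369660e+00, -3.68807862e-02]), 'qd': array([-0.00064635,  0.00195394,  0.00023268, -0.00145139,  0.00142349,
       -0.00045673]), 'effort': array([ 1.57399154e-03, -5.02111065e+01, -3.56871700e+01,  7.29499036e-02,
        2.93830200e-02, -1.82517974e-04]), 'position': array([ 185.57718663, -648.23923931,  237.40179064]), 'ee_rot': array([-3.10894484e+00, -4.36156937e-01,  3.49811700e-04]), 'force': array([-0.18584131,  0.65811452, -0.39588545]), 'moment': array([-0.00183822, -0.03648241, -0.01381143]), 'grip_width': 87.7328110398637} 18.700000000000003
scene [1393.06057765 -245.91939874 1054.45682798] 443.9881649924466 -0.06971627685729534
top [ 340.99812625  -23.22569635 1462.94554906] 589.4175121771333 0.0008076171395864492
wrist [ 249.21340979 -631.79177947  384.88754021] 384.41242343907055 -0.0698994608355741
```

View pics/top0.png

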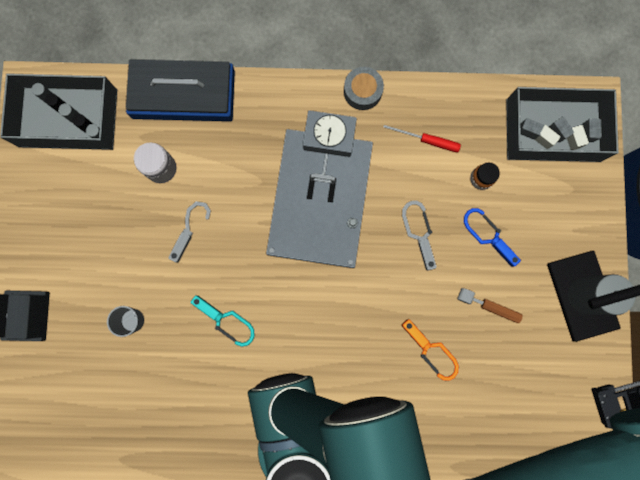

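View pics/scene0.png

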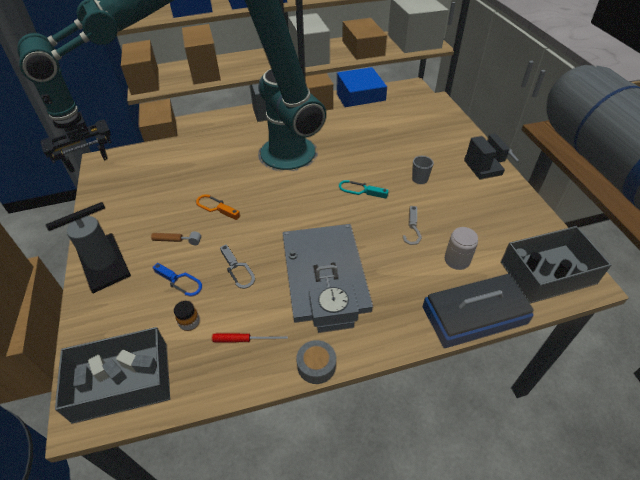

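View pics/wrist0.png

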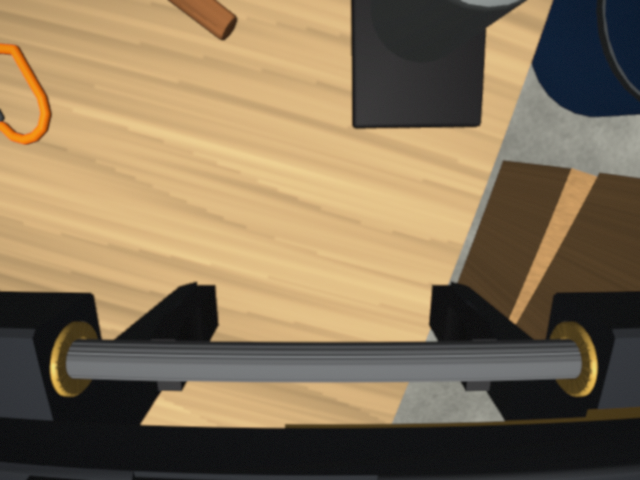

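```bash
python3 - <<'E'
import cv2
p=cv2.imread('pics/top0.png')
cv2.imwrite('pics/crop_hook.png',cv2.resize(p[190:280,380:480],None,fx=6,fy=6,interpolation=cv2.INTER_CUBIC))
cv2.imwrite('pics/crop_test.png',cv2.resize(p[100:275,255:385],None,fx=4,fy=4,interpolation=cv2.INTER_CUBIC)[:600])
E
```

```text
(no output)
```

View pics/crop_hook.png

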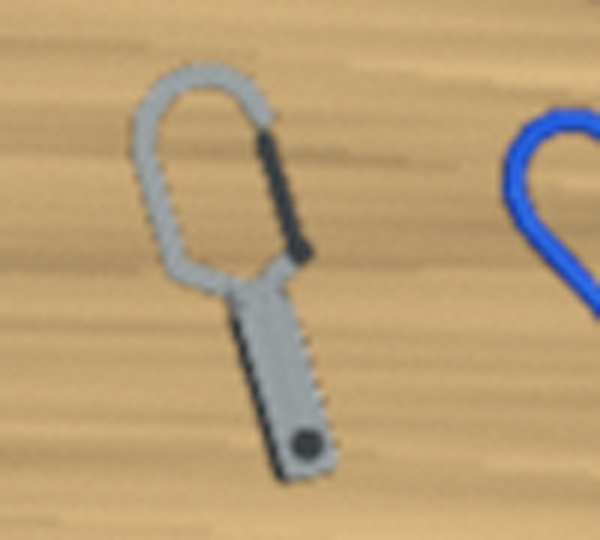

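View pics/crop_test.png

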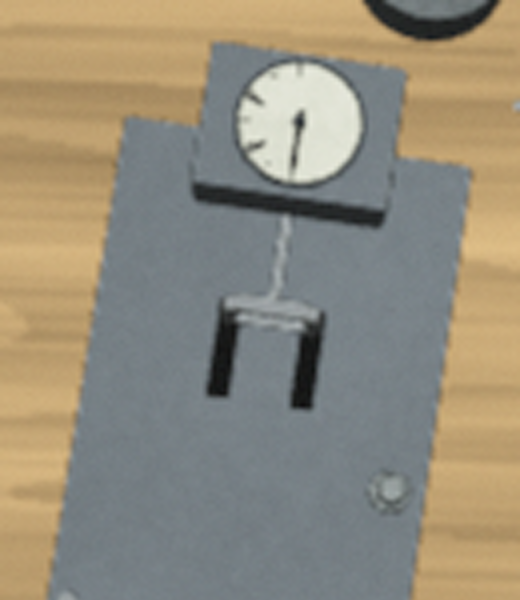

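```bash
python3 - <<'E'
from h import *
z=np.load('pics/top0.npz');p=z['p'];d=z['d'];c=(z['K'],float(z['k1']),z['R'],z['t'])
def pt(u,v,Z): 
    return onz(c,u,v,Z)
hsv=cv2.cvtColor(p,cv2.COLOR_RGB2HSV)
m=((hsv[...,1]<60)&(hsv[...,2]>100)).astype(np.uint8); 
s=np.zeros_like(m);s[195:275,395:440]=1;m&=s
n,l,st,ce=cv2.connectedComponentsWithStats(m);print(st[1:])
ys,xs=np.nonzero(m)
k=ys>190+49
han=np.array([pt(x,y,28)[:2] for x,y in zip(xs[k],ys[k])],np.float32)
r=cv2.minAreaRect(han);print('handle rect',r)
mean=han.mean(0);u,sv,vt=np.linalg.svd(han-mean);print(mean,vt[0],np.degrees(np.arctan2(vt[0][1],vt[0][0])))
# bight apex
hk=np.array([pt(x,y,16)[:2] for x,y in zip(xs[~k],ys[~k])])
print('hook ext',hk.max(0),hk.min(0))
print('depth z handle',atd(c,427.5,251.6,d[252,427]), 'spine?',atd(c,405,217,d[217,405]))
# tester corners (crop px /4 + off)
f=lambda a,b:(a/4+255,b/4+100)
for nm,a,b,Z in [('deck FL',126,116,30),('deck FR',471,170,30),('boxTL',213,42,80),('boxTR',407,72,80),('boxBL',193,185,80),('boxBR',384,214,80),('dial',300,122,80),('slotLb',216,396,30),('slotRb',302,408,30),('archL',226,302,80),('archR',321,316,80),('plug',392,487,52)]:
    u,v=f(a,b); print(nm,pt(u,v,Z), 'dep', atd(c,u,v,d[int(round(v)),int(round(u))]))
# lower deck corners from mask
for nm,u,v in [('NL',267.5,255),('NR',355,267)]: print(nm,pt(u,v,30))
for nm,u,v in [('arch top',322,174.5),('arch',322,178),('arch',322,176),('arch',322,181)]:print(nm,atd(c,u,v,d[int(v),int(u)]))
E
```

```text
[[402 201  35  69 591]]
handle rect ((471.0196533203125, -293.928955078125), (77.49699401855469, 24.6986026763916), 17.94994354248047)
[ 471.5855  -293.77927] [-0.94920015 -0.31467304] -161.65892
hook ext [ 603.52003911 -232.92729162] [ 508.10312881 -300.26259774]
depth z handle [ 476.18197852 -294.05926776   29.3649508 ] spine? [ 562.27398306 -240.401647     16.75883981]
deck FL [775.55685488  59.68353758  30.        ] dep [775.31495958  59.6373865   30.79764313]
deck FR [ 746.43934495 -156.68144189   30.        ] dep [ 754.53110264 -159.34493911    1.40140756]
boxTL [807.94752111   5.48443843  80.        ] dep [806.44983674   5.39235411  84.43563256]
boxTR [ 792.25597528 -112.47362964   80.        ] dep [ 820.92096354 -118.14287388   -7.84804078]
boxBL [718.71100475  15.21846406  80.        ] dep [723.34833754  15.69045847  63.02102178]
boxBR [ 703.78126015 -100.02695737   80.        ] dep [ 716.69822906 -102.76148223   30.75993623]
dial [759.39594825 -48.32116493  80.        ] dep [757.11109312 -48.1841195   87.55221483]
slotLb [599.30632352  -1.14419672  30.        ] dep [599.23067108  -1.15066388  30.4196763 ]
slotRb [593.12077376 -54.32107602  30.        ] dep [592.54764714 -54.25038983  33.25737985]
archL [647.45744461  -6.43046458  80.        ] dep [648.90758517  -6.35099091  73.45601418]
archR [640.35887931 -63.41301248  80.        ] dep [650.33574222 -64.75234417  33.91026375]
plug [ 542.17826113 -109.27859188   52.        ] dep [ 542.28267957 -109.32325588   51.26767757]
NL [458.4451037   96.34819496  30.        ]
NR [ 434.27302688 -117.32026557   30.        ]
arch top [651.38927367 -31.50816733  76.1630687 ]
arch [652.23649292 -31.96860577  32.95546793]
arch [647.28854041 -31.58053641  78.11590213]
arch [645.84112648 -32.17581687  27.50604761]
```

```bash
python3 - <<'E'
from h import *
z=np.load('pics/top0.npz');p=z['p'];d=z['d'];c=(z['K'],float(z['k1']),z['R'],z['t'])
for u,v in [(555,290),(570,330),(612,295),(590,300),(625,297)]: print('stand',atd(c,u,v,d[v,u]))
hsv=cv2.cvtColor(p,cv2.COLOR_RGB2HSV)
# deck points from depth: height 30
H,W=d.shape
K,k1,R,t=c
uv=np.stack(np.meshgrid(np.arange(255,390),np.arange(120,280)),-1).reshape(-1,2)
P=np.array([atd(c,u,v,d[v,u]) for u,v in uv])
h=hsv[uv[:,1],uv[:,0]]
k=(h[:,1]<60)&(np.abs(P[:,2]-30)<6)
D=P[k][:,:2].astype(np.float32); print(k.sum(),P[k][:,2].mean()); r=cv2.minAreaRect(D);print('deck rect',r)
# edge lines: left/right edges per row
m=np.zeros((H,W),np.uint8); kk=(h[:,1]<60);m[uv[kk][:,1],uv[kk][:,0]]=1
L=[];Rr=[]
for v in range(140,252,2):
    x=np.nonzero(m[v])[0]; L.append(onz(c,x.min()-.5,v,30)[:2]); Rr.append(onz(c,x.max()+.5,v,30)[:2])
for E in (L,Rr):
    vx,vy,x0,y0=cv2.fitLine(np.array(E,np.float32),cv2.DIST_HUBER,0,.01,.01).ravel();print(np.degrees(np.arctan2(vy,vx)),x0,y0)
B=[]
for u in range(275,352,2):
    x=np.nonzero(m[:,u])[0]; B.append(onz(c,u,x.max()+.5,30)[:2])
vx,vy,x0,y0=cv2.fitLine(np.array(B,np.float32),cv2.DIST_HUBER,0,.01,.01).ravel();print('near',np.degrees(np.arctan2(vy,vx)),x0,y0)
E
```

```text
stand [ 390.88636917 -615.29026322    2.51622822]
stand [ 294.07811914 -647.170838      8.47227249]
stand [ 375.73040289 -646.27782706  222.04951801]
stand [ 364.27924363 -601.67585471  217.35262272]
stand [ 372.27631464 -675.45267825  218.44316678]
9539 30.13976908237141
deck rect ((606.0576782226562, -26.57403564453125), (218.79855346679688, 320.3188781738281), 82.80957794189453)
-7.1724033 606.58514 83.092926
-7.18138 608.127 -138.45634
near 82.61765 444.87457 -14.720232
```

Emit:
play_rows([
  {"ty": 0.9},
  {"ty": 0.9},
  {"ty": 0.9},
  {"tx": 0.7,"ty": 0.65},
  {"tx": 0.75,"ty": 0.6},
  {"tx": 0.8,"ty": 0.55},
  {"tx": 0.8,"ty": 0.5},
  {"tx": 0.8,"ty": 0.4,"tz": -0.3,"wz": 0.49},
], hand=-1)

```text
invalid input at $.targets[0]: expected keys tx, ty, tz, wx, wy, wz
```

Emit:
play_rows([
  {"tx": 0,"ty": 0.9,"tz": 0,"wx": 0,"wy": 0,"wz": 0},
  {"tx": 0,"ty": 0.9,"tz": 0,"wx": 0,"wy": 0,"wz": 0},
  {"tx": 0,"ty": 0.9,"tz": 0,"wx": 0,"wy": 0,"wz": 0},
  {"tx": 0.7,"ty": 0.65,"tz": 0,"wx": 0,"wy": 0,"wz": 0},
  {"tx": 0.75,"ty": 0.6,"tz": 0,"wx": 0,"wy": 0,"wz": 0},
  {"tx": 0.8,"ty": 0.55,"tz": 0,"wx": 0,"wy": 0,"wz": 0},
  {"tx": 0.8,"ty": 0.5,"tz": 0,"wx": 0,"wy": 0,"wz": 0},
  {"tx": 0.8,"ty": 0.4,"tz": -0.3,"wx": 0,"wy": 0,"wz": 0.49},
], hand=-1)

```text
time_s: 1.15
position: [419.0, -324.3, 222.3]
ee_rot: [3.099, 0.499, 0.004]
force: [0.7, -0.4, -0.9]
grip_width: 87.9
```

```bash
python3 - <<'E'
from h import *
n='wrist';s=arm.get_state();c=cam(n); p,d=grab_frame(n); save('wrist1.png',p); np.savez('pics/wrist1.npz',p=p,d=d,K=c[0],k1=c[1],R=c[2],t=c[3]); print(s['position'],s['ee_rot'],-c[2].T@c[3])
E
```

```text
[ 419.01333303 -324.30747155  222.25882076] [3.09850642 0.49910301 0.00398525] [ 481.33778843 -304.55622902  369.73715132]
```

View pics/wrist1.png

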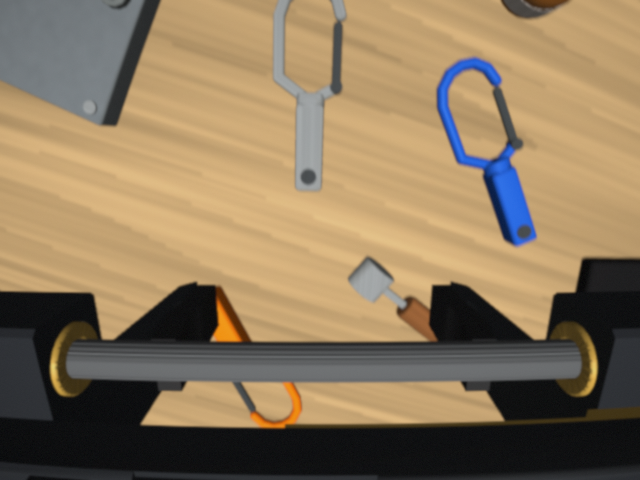

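```bash
python3 - <<'E'
from h import *
z=np.load('pics/wrist1.npz');p=z['p'];c=(z['K'],float(z['k1']),z['R'],z['t'])
hsv=cv2.cvtColor(p,cv2.COLOR_RGB2HSV)
m=((hsv[...,1]<50)).astype(np.uint8); s=np.zeros_like(m);s[112:192,285:330]=1;m&=s
ys,xs=np.nonzero(m)
han=np.array([onz(c,x,y,28)[:2] for x,y in zip(xs,ys)],np.float32)
print(cv2.minAreaRect(han))
a=[onz(c,303,188,28),onz(c,314,188,28),onz(c,308,189,28),onz(c,310,97,28)];print(np.array(a))
L=[];R=[]
for v in range(115,183,4):
    x=np.nonzero(m[v])[0];L.append(onz(c,x.min()-.5,v,28)[:2]);R.append(onz(c,x.max()+.5,v,28)[:2])
for E in (L,R):
    vx,vy,x0,y0=cv2.fitLine(np.array(E,np.float32),cv2.DIST_HUBER,0,.01,.01).ravel();print(np.degrees(np.arctan2(vy,vx)),x0,y0)
E
```

```text
((469.6448669433594, -296.25390625), (66.99391174316406, 23.11400604248047), 16.71833610534668)
[[ 438.08733322 -301.29552299   28.        ]
 [ 441.14275706 -310.56794125   28.        ]
 [ 438.63016801 -305.78171033   28.        ]
 [ 513.28234855 -283.57048969   28.        ]]
17.412216 476.6504 -282.25217
17.000885 481.81207 -304.7092
```

Emit:
play_rows([
  {"tx": 0.6,"ty": 0.3,"tz": -0.5,"wx": 0,"wy": 0,"wz": -0.17},
  {"tx": 0.3,"ty": 0.2,"tz": -0.8,"wx": 0,"wy": 0,"wz": 0},
  {"tx": 0,"ty": 0,"tz": -0.8,"wx": 0,"wy": 0,"wz": 0},
  {"tx": 0,"ty": 0,"tz": -0.7,"wx": 0,"wy": 0,"wz": 0},
  {"tx": 0,"ty": 0,"tz": -0.45,"wx": 0,"wy": 0,"wz": 0},
  {"tx": 0,"ty": 0,"tz": -0.2,"wx": 0,"wy": 0,"wz": 0},
  {"tx": 0,"ty": 0,"tz": 0,"wx": 0,"wy": 0,"wz": 0},
  {"tx": 0,"ty": 0,"tz": 0,"wx": 0,"wy": 0,"wz": 0},
])

```text
time_s: 2.2
position: [471.7, -295.7, 15.0]
ee_rot: [3.104, 0.476, 0.003]
force: [0.8, 0.1, -0.1]
grip_width: 88.1
```

Emit:
play_rows([
  {"tx": 0.02,"ty": 0.02,"tz": -0.12,"wx": 0,"wy": 0,"wz": 0},
  {"tx": 0,"ty": 0,"tz": -0.06,"wx": 0,"wy": 0,"wz": 0},
  {"tx": 0,"ty": 0,"tz": 0,"wx": 0,"wy": 0,"wz": 0},
  {"tx": 0,"ty": 0,"tz": 0,"wx": 0,"wy": 0,"wz": 0},
  {"tx": 0,"ty": 0,"tz": 0,"wx": 0,"wy": 0,"wz": 0},
  {"tx": 0,"ty": 0,"tz": 0,"wx": 0,"wy": 0,"wz": 0},
  {"tx": 0,"ty": 0,"tz": 0,"wx": 0,"wy": 0,"wz": 0},
  {"tx": 0,"ty": 0,"tz": 0,"wx": 0,"wy": 0,"wz": 0},
], hand=1)

```text
time_s: 3.2
position: [472.1, -293.9, 3.0]
ee_rot: [3.105, 0.476, 0.0]
force: [0.3, -1.2, 0.4]
grip_width: 23.4
```

Emit:
play_rows([
  {"tx": 0,"ty": 0,"tz": 0.4,"wx": 0,"wy": 0,"wz": 0},
  {"tx": 0,"ty": 0,"tz": 0.8,"wx": 0,"wy": 0,"wz": 0},
  {"tx": 0,"ty": 0,"tz": 0.9,"wx": 0,"wy": 0,"wz": 0},
  {"tx": 0,"ty": 0.3,"tz": 0.4,"wx": 0,"wy": 0,"wz": -0.5},
  {"tx": 0.1,"ty": 0.6,"tz": 0,"wx": 0,"wy": 0,"wz": -0.7},
  {"tx": 0.2,"ty": 0.7,"tz": 0,"wx": 0,"wy": 0,"wz": -0.7},
  {"tx": 0.2,"ty": 0.7,"tz": 0,"wx": 0,"wy": 0,"wz": -0.7},
  {"tx": 0.2,"ty": 0.7,"tz": 0,"wx": 0,"wy": 0,"wz": -0.7},
])

```text
time_s: 4.2
position: [513.1, -112.2, 152.0]
ee_rot: [-3.14, -0.06, 0.003]
force: [0.3, 0.0, -2.9]
grip_width: 23.7
```

Emit:
play_rows([
  {"tx": 0.2,"ty": 0.7,"tz": 0,"wx": 0,"wy": 0,"wz": -0.7},
  {"tx": 0.2,"ty": 0.7,"tz": 0,"wx": 0,"wy": 0,"wz": -0.7},
  {"tx": 0.2,"ty": 0.7,"tz": 0,"wx": 0,"wy": 0,"wz": -0.66},
  {"tx": 0.15,"ty": 0.5,"tz": 0,"wx": 0,"wy": 0,"wz": 0},
  {"tx": 0,"ty": 0.35,"tz": 0,"wx": 0,"wy": 0,"wz": 0},
  {"tx": 0,"ty": 0,"tz": 0,"wx": 0,"wy": 0,"wz": 0},
  {"tx": 0,"ty": 0,"tz": 0,"wx": 0,"wy": 0,"wz": 0},
  {"tx": 0,"ty": 0,"tz": 0,"wx": 0,"wy": 0,"wz": 0},
])

```text
time_s: 5.2
position: [558.7, 62.3, 152.8]
ee_rot: [3.135, -0.197, -0.0]
force: [0.7, 0.6, -3.8]
grip_width: 23.9
```

```bash
python3 - <<'E'
from h import *
n='wrist';s=arm.get_state();c=cam(n); p,d=grab_frame(n); save('wrist2.png',p); np.savez('pics/wrist2.npz',p=p,d=d,K=c[0],k1=c[1],R=c[2],t=c[3]); print(s['position'],s['ee_rot'],-c[2].T@c[3],s['force'])
E
```

```text
[558.67268636  62.26368103 152.79163063] [ 3.13504853e+00 -1.97097784e-01 -4.81384839e-04] [624.26962618  52.84479347 300.14453396] [ 0.65193661  0.61845237 -3.84960182]
```

View pics/wrist2.png

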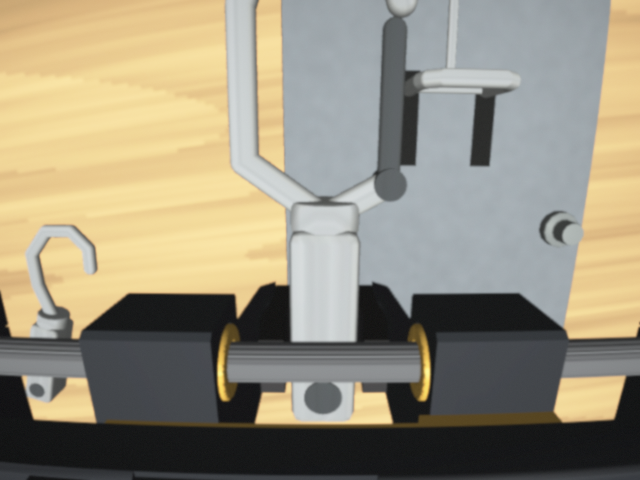

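```bash
python3 - <<'E'
from h import *
z=np.load('pics/wrist2.npz');p=z['p'];d=z['d'];c=(z['K'],float(z['k1']),z['R'],z['t'])
ya=np.radians(-7.18);X=np.array([np.cos(ya),np.sin(ya)]);Y=np.array([-X[1],X[0]]);O=np.array([615.9,-27.85])
T=lambda P:np.array([(P[:2]-O)@X,(P[:2]-O)@Y,P[2]])
tcp=np.array([558.67,62.26,152.8]);print('tcp T',T(tcp), 'heading',np.degrees(2*np.arctan2(-.1971,3.135)))
for nm,u,v,zz in [('R outer end',521,80,77),('bar near edge',470,91,79),('bar far edge',470,69,79),('Rmid',518,80,79),('slotR nearL',471,164,30),('slotR nearR',489,164,30),('slotL nearR',414,164,30),('rod L',452,40,77),('plug',571,232,52)]:
    P=onz(c,u,v,zz);print(nm,T(P),'depthpt',T(atd(c,u,v,d[v,u])))
# hook in tester-axes relative to tcp
q=lambda u,v,zz:np.round(T(onz(c,u,v,zz))-T(tcp),1)
zu=tcp[2]-3
print('handle edges', q(290,260,zu+28),q(357,260,zu+28),q(291,320,zu+28),q(356,320,zu+28))
print('handle front',q(323,204,zu+28),' depth z',atd(c,324,280,d[280,324])[2]-zu)
print('hinge',q(391,184,zu+18),'gate mid',q(394,100,zu+14),'gate end',q(397,22,zu+14),'spine L/R',q(226,60,zu+14),q(257,60,zu+14), q(232,150,zu+14),q(259,150,zu+14))
print('gate depth z',atd(c,393,120,d[120,393])[2]-zu)
E
```

```text
tcp T [-68.04379538  82.25039155 152.8       ] heading -7.194994517383189
R outer end [ 32.49383477 -29.13957314  77.        ] depthpt [ 39.40531085 -51.37035807  32.00424141]
bar near edge [25.6247828   0.26979801 79.        ] depthpt [ 30.86867049 -15.19754644  36.68691118]
bar far edge [37.11192254  1.11212875 79.        ] depthpt [36.81981481  1.71293124 80.66088575]
Rmid [ 32.13194078 -26.43159085  79.        ] depthpt [ 32.32459051 -27.04247878  77.74377068]
slotR nearL [-16.85273807 -22.30874852  30.        ] depthpt [-16.75062966 -21.60808015  31.83027925]
slotR nearR [-16.70080291 -35.21168481  30.        ] depthpt [-16.6076211  -34.48516932  31.68728108]
slotL nearR [-17.20614145  17.94738214  30.        ] depthpt [-17.09529439  18.4012868   31.94139405]
rod L [52.19645747 11.34654631 77.        ] depthpt [61.86444878 -1.14837751 37.03280606]
plug [-60.3733874  -88.59509752  52.        ] depthpt [-60.23599642 -88.19716173  52.58187227]
handle edges [27.7  9.9 25. ] [ 27.7 -12.5  25. ] [ 5.7 10.1 25. ] [  5.7 -12.6  25. ]
handle front [46.5 -1.1 25. ]  depth z 29.58721730742954
hinge [ 51.9 -24.5  15. ] gate mid [ 79.8 -25.1  11. ] gate end [104.4 -25.3  11. ] spine L/R [92.7 31.1 11. ] [92.6 20.7 11. ] [63.3 30.5 11. ] [63.2 21.1 11. ]
gate depth z 19.562052314636475
```

Emit:
play_rows([
  {"tx": 0.18,"ty": -0.02,"tz": -0.3,"wx": 0,"wy": 0,"wz": 0},
  {"tx": 0,"ty": 0,"tz": -0.5,"wx": 0,"wy": 0,"wz": 0},
  {"tx": 0,"ty": 0,"tz": -0.5,"wx": 0,"wy": 0,"wz": 0},
  {"tx": 0,"ty": 0,"tz": -0.4,"wx": 0,"wy": 0,"wz": 0},
  {"tx": 0,"ty": 0,"tz": -0.2,"wx": 0,"wy": 0,"wz": 0},
  {"tx": 0,"ty": 0,"tz": 0,"wx": 0,"wy": 0,"wz": 0},
  {"tx": 0,"ty": 0,"tz": 0,"wx": 0,"wy": 0,"wz": 0},
  {"tx": 0,"ty": 0,"tz": 0,"wx": 0,"wy": 0,"wz": 0},
])

```text
time_s: 6.25
position: [570.9, 62.1, 40.3]
ee_rot: [-3.135, 0.195, -0.004]
force: [-0.7, -0.1, -2.8]
grip_width: 23.8
```

```bash
python3 - <<'E'
from h import *
n='wrist';s=arm.get_state();c=cam(n); p,d=grab_frame(n); save('wrist3.png',p); np.savez('pics/wrist3.npz',p=p,d=d,K=c[0],k1=c[1],R=c[2],t=c[3]); print(s['position'],s['ee_rot'],-c[2].T@c[3],s['force'],s['moment'])
E
```

```text
[570.91603644  62.09903602  40.28216638] [-3.13521197  0.19533313 -0.00387798] [636.12473797  52.71386292 187.8047037 ] [-0.7298102  -0.11273899 -2.767707  ] [ 0.09384383  0.14646521 -0.00309098]
```

View pics/wrist3.png

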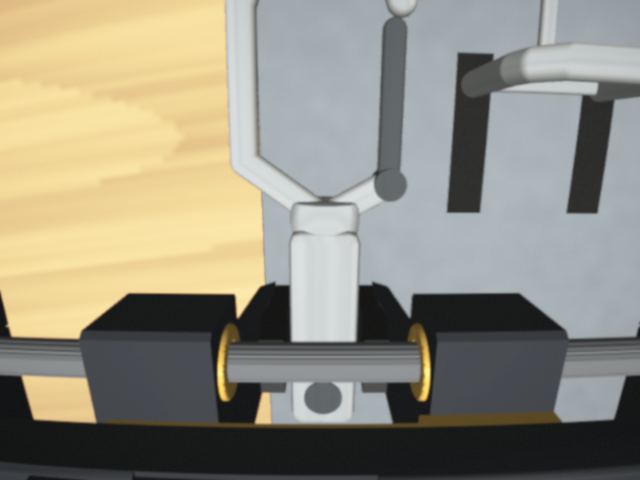

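```bash
python3 - <<'E'
from h import *
z=np.load('pics/wrist3.npz');p=z['p'];d=z['d'];c=(z['K'],float(z['k1']),z['R'],z['t'])
cv2.imwrite('pics/crop3.png',cv2.resize(cv2.cvtColor(p,cv2.COLOR_RGB2BGR)[0:220,360:640],None,fx=2.8,fy=2.7,interpolation=cv2.INTER_CUBIC))
ya=np.radians(-7.18);X=np.array([np.cos(ya),np.sin(ya)]);Y=np.array([-X[1],X[0]]);O=np.array([615.9,-27.85])
T=lambda P:np.array([(P[:2]-O)@X,(P[:2]-O)@Y,P[2]])
tcp=np.array([570.9,62.1,40.3]);print('tcp T',T(tcp))
q=lambda u,v,zz:np.round(T(onz(c,u,v,zz))-T(tcp),1)
zu=tcp[2]-3
for u,v,zz in [(472,82,30),(474,80,34),(505,66,75)]: print('leg',q(u,v,zz), 'd',T(atd(c,u,v,d[v,u]))-T(tcp))
print('slot L',q(448,200,30),q(480,200,30),'end',q(473,54,30),q(464,212,30))
print('hinge',q(391,184,zu+18),'gate mid',q(394,100,zu+14),'end',q(397,20,zu+14),'nose',q(402,5,zu+14))
E
```

```text
tcp T [-55.88970036  83.62023615  40.3       ]
leg [ 89.3 -59.2 -10.3] d [ 87.18968599 -53.92034813   4.14930262]
leg [ 89.5 -58.5  -6.3] d [ 87.71434581 -54.1791156    5.26429284]
leg [ 87.2 -51.8  34.7] d [ 88.23896731 -54.317811    29.06364343]
slot L [ 42.7 -53.  -10.3] [ 42.8 -66.6 -10.3] end [ 99.7 -58.9 -10.3] [ 37.7 -60.2 -10.3]
hinge [ 51.9 -24.4  15. ] gate mid [ 79.9 -25.   11. ] end [105.2 -25.2  11. ] nose [109.8 -26.7  11. ]
```

View pics/crop3.png

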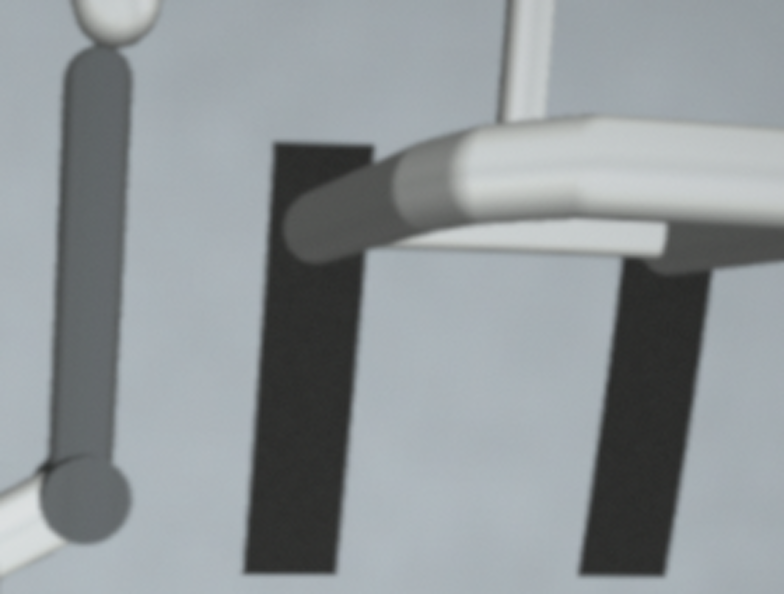

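Emit:
play_rows([
  {"tx": 0,"ty": 0,"tz": -0.06,"wx": 0,"wy": 0,"wz": 0},
  {"tx": 0,"ty": 0,"tz": -0.04,"wx": 0,"wy": 0,"wz": 0},
  {"tx": -0.012,"ty": -0.1,"tz": 0,"wx": 0,"wy": 0,"wz": 0},
  {"tx": -0.012,"ty": -0.1,"tz": 0,"wx": 0,"wy": 0,"wz": 0},
  {"tx": -0.012,"ty": -0.1,"tz": 0,"wx": 0,"wy": 0,"wz": 0},
  {"tx": -0.012,"ty": -0.05,"tz": 0,"wx": 0,"wy": 0,"wz": 0},
  {"tx": 0,"ty": 0,"tz": 0,"wx": 0,"wy": 0,"wz": 0},
  {"tx": 0,"ty": 0,"tz": 0,"wx": 0,"wy": 0,"wz": 0},
])

```text
time_s: 7.3
position: [567.0, 40.6, 33.1]
ee_rot: [3.135, -0.195, 0.0]
force: [-0.9, -1.4, -0.2]
grip_width: 23.9
```

```bash
cat > w.py <<'E'
import sys
from h import *
nm=sys.argv[1]
n='wrist';s=arm.get_state();c=cam(n); p,d=grab_frame(n); save(nm+'.png',p); np.savez('pics/'+nm+'.npz',p=p,d=d,K=c[0],k1=c[1],R=c[2],t=c[3]); print(s['position'],s['ee_rot'],s['force'],s['moment'])
E
python3 w.py wrist4
```

```text
[566.99528217  40.59473765  33.05046473] [ 3.13490678e+00 -1.95327884e-01  3.90790091e-04] [-0.8538804  -1.44723317 -0.24035371] [-0.27447354  0.02001933 -0.02991441]
```

View pics/wrist4.png

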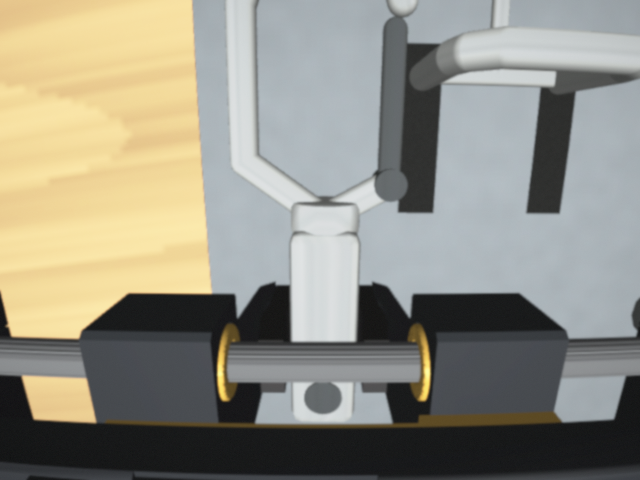

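Emit:
play_rows([
  {"tx": -0.01,"ty": -0.08,"tz": 0.01,"wx": 0,"wy": 0,"wz": 0},
  {"tx": -0.01,"ty": -0.08,"tz": 0,"wx": 0,"wy": 0,"wz": 0},
  {"tx": -0.01,"ty": -0.08,"tz": 0,"wx": 0,"wy": 0,"wz": 0},
  {"tx": -0.01,"ty": -0.08,"tz": 0,"wx": 0,"wy": 0,"wz": 0},
  {"tx": -0.01,"ty": -0.08,"tz": 0,"wx": 0,"wy": 0,"wz": 0},
  {"tx": -0.01,"ty": -0.08,"tz": 0,"wx": 0,"wy": 0,"wz": 0},
  {"tx": 0,"ty": 0,"tz": 0,"wx": 0,"wy": 0,"wz": 0},
  {"tx": 0,"ty": 0,"tz": 0,"wx": 0,"wy": 0,"wz": 0},
])

```text
time_s: 8.35
position: [562.8, 12.4, 33.3]
ee_rot: [-3.135, 0.195, 0.001]
force: [-0.4, 4.2, -3.0]
grip_width: 23.6
```

```bash
python3 w.py wrist5
```

```text
[562.83546589  12.3557695   33.30117802] [-3.13537628e+00  1.95418702e-01  1.38070456e-03] [-0.43383991  4.19147116 -3.01735346] [0.70764985 0.20565473 0.40550563]
```

View pics/wrist5.png

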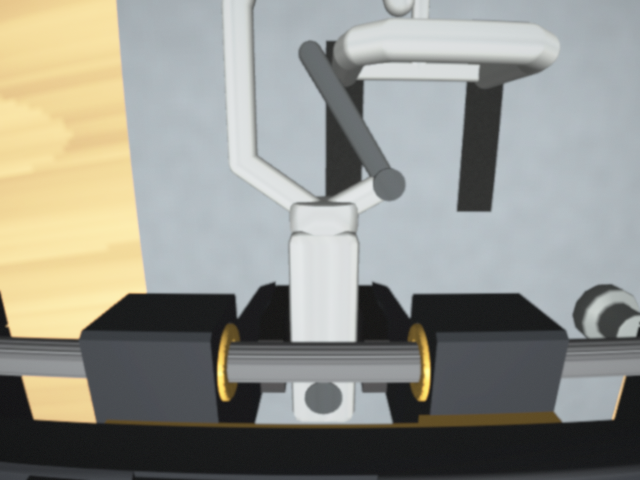

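Emit:
play_rows([
  {"tx": -0.01,"ty": -0.06,"tz": 0,"wx": 0,"wy": 0,"wz": 0},
  {"tx": -0.01,"ty": -0.06,"tz": 0,"wx": 0,"wy": 0,"wz": 0},
  {"tx": 0,"ty": 0,"tz": 0,"wx": 0,"wy": 0,"wz": 0},
  {"tx": 0,"ty": 0,"tz": 0,"wx": 0,"wy": 0,"wz": 0},
  {"tx": 0,"ty": 0,"tz": 0,"wx": 0,"wy": 0,"wz": 0},
  {"tx": 0,"ty": 0,"tz": 0,"wx": 0,"wy": 0,"wz": 0},
  {"tx": 0,"ty": 0,"tz": 0,"wx": 0,"wy": 0,"wz": 0},
  {"tx": 0,"ty": 0,"tz": 0,"wx": 0,"wy": 0,"wz": 0},
])

```text
time_s: 9.4
position: [562.0, 5.2, 33.4]
ee_rot: [-3.135, 0.195, 0.0]
force: [-0.1, 5.5, -3.5]
grip_width: 23.5
```

```bash
python3 w.py wrist6
```

```text
[561.99339586   5.15110559  33.42386147] [-3.13546774e+00  1.95237243e-01  3.18151976e-04] [-0.09143265  5.4595313  -3.50974065] [0.80328492 0.14647486 0.42526978]
```

View pics/wrist6.png

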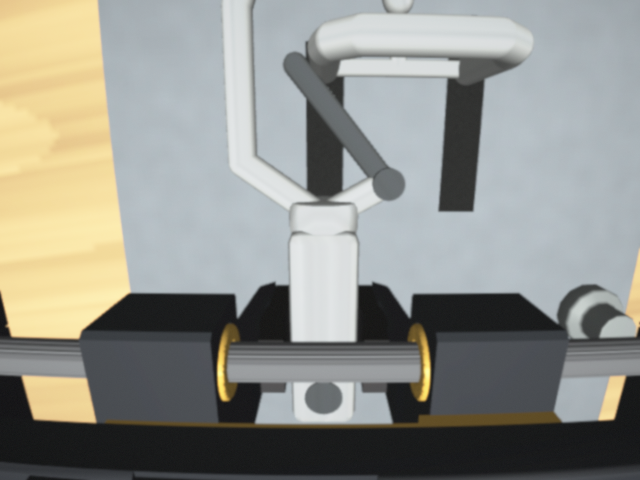

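Emit:
play_rows([
  {"tx": -0.05,"ty": 0.006,"tz": 0,"wx": 0,"wy": 0,"wz": 0},
  {"tx": -0.09,"ty": 0.011,"tz": 0,"wx": 0,"wy": 0,"wz": 0},
  {"tx": -0.09,"ty": 0.011,"tz": 0,"wx": 0,"wy": 0,"wz": 0},
  {"tx": -0.09,"ty": 0.011,"tz": 0,"wx": 0,"wy": 0,"wz": 0},
  {"tx": -0.09,"ty": 0.011,"tz": 0,"wx": 0,"wy": 0,"wz": 0},
  {"tx": -0.09,"ty": 0.012,"tz": 0,"wx": 0,"wy": 0,"wz": 0},
  {"tx": 0,"ty": 0,"tz": 0,"wx": 0,"wy": 0,"wz": 0},
  {"tx": 0,"ty": 0,"tz": 0,"wx": 0,"wy": 0,"wz": 0},
])

```text
time_s: 10.45
position: [532.3, 8.8, 33.6]
ee_rot: [3.135, -0.195, 0.001]
force: [-1.3, -0.1, -2.9]
grip_width: 23.4
```

```bash
python3 w.py wrist7
```

```text
[532.3316624    8.75245996  33.64460887] [ 3.13547399e+00 -1.95200580e-01  8.31158582e-04] [-1.30542348 -0.1448157  -2.94843385] [0.02431999 0.07599422 0.01813221]
```

View pics/wrist7.png

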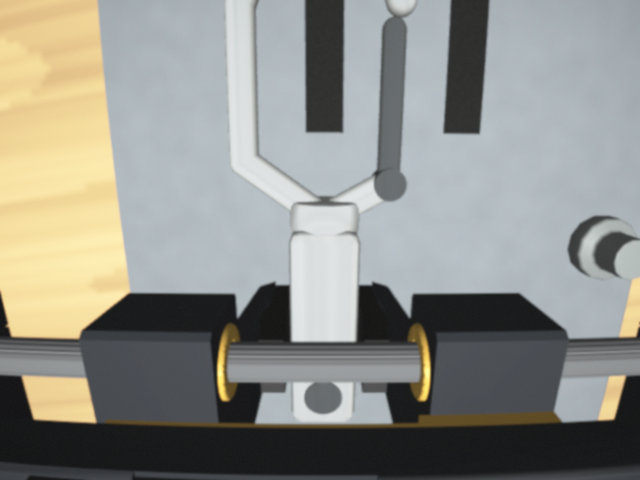

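```bash
cat > t.py <<'E'
import sys
from h import *
nm=sys.argv[1]
s=arm.get_state()
p,d=grab_frame('top'); save(nm+'_full.png',p)
q=cv2.resize(cv2.cvtColor(p,cv2.COLOR_RGB2BGR)[100:240,260:380],None,fx=4.2,fy=4.2,interpolation=cv2.INTER_CUBIC);cv2.imwrite('pics/'+nm+'.png',q); print(s['position'],s['force'])
p,d=grab_frame('scene');q=cv2.resize(cv2.cvtColor(p,cv2.COLOR_RGB2BGR)[200:350,250:400],None,fx=4,fy=4,interpolation=cv2.INTER_CUBIC);cv2.imwrite('pics/'+nm+'s.png',q)
E
python3 t.py top7
```

```text
[532.41146303   8.75134092  33.65076894] [-0.72081294  0.33815413 -3.24699553]
```

View pics/top7.png

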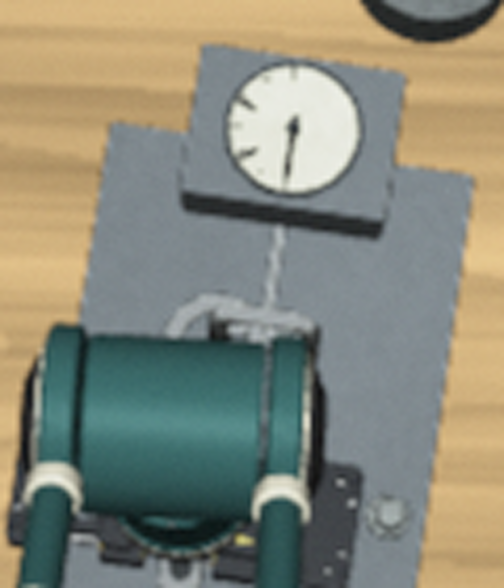

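View pics/top7s.png

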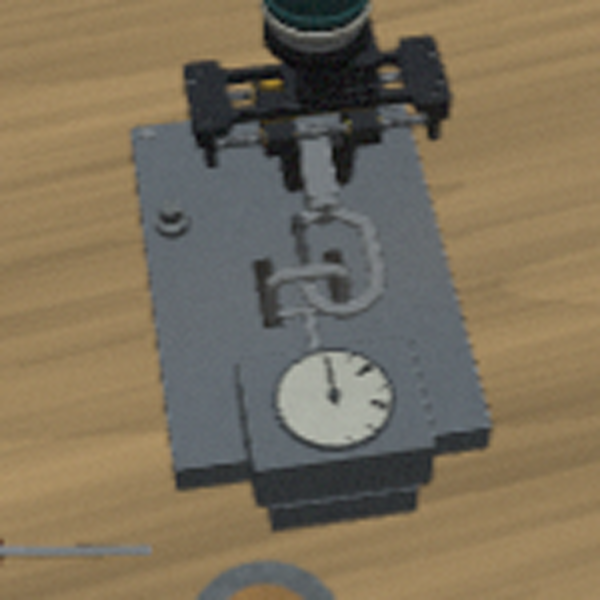

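Emit:
play_rows([
  {"tx": -0.011,"ty": 0.0014,"tz": 0,"wx": 0,"wy": 0,"wz": 0},
  {"tx": -0.011,"ty": 0.0014,"tz": 0,"wx": 0,"wy": 0,"wz": 0},
  {"tx": -0.011,"ty": 0.0014,"tz": 0,"wx": 0,"wy": 0,"wz": 0},
  {"tx": -0.011,"ty": 0.0014,"tz": 0,"wx": 0,"wy": 0,"wz": 0},
  {"tx": -0.011,"ty": 0.0014,"tz": 0,"wx": 0,"wy": 0,"wz": 0},
  {"tx": -0.011,"ty": 0.0014,"tz": 0,"wx": 0,"wy": 0,"wz": 0},
  {"tx": 0,"ty": 0,"tz": 0,"wx": 0,"wy": 0,"wz": 0},
  {"tx": 0,"ty": 0,"tz": 0,"wx": 0,"wy": 0,"wz": 0},
])

```text
time_s: 11.6
position: [528.1, 9.3, 33.5]
ee_rot: [-3.135, 0.195, -0.0]
force: [1.1, -0.0, -3.3]
grip_width: 23.4
```

Emit:
play_rows([
  {"tx": -0.011,"ty": 0.0014,"tz": 0,"wx": 0,"wy": 0,"wz": 0},
  {"tx": -0.011,"ty": 0.0014,"tz": 0,"wx": 0,"wy": 0,"wz": 0},
  {"tx": -0.011,"ty": 0.0014,"tz": 0,"wx": 0,"wy": 0,"wz": 0},
  {"tx": -0.011,"ty": 0.0014,"tz": 0,"wx": 0,"wy": 0,"wz": 0},
  {"tx": 0,"ty": 0,"tz": 0,"wx": 0,"wy": 0,"wz": 0},
  {"tx": 0,"ty": 0,"tz": 0,"wx": 0,"wy": 0,"wz": 0},
  {"tx": 0,"ty": 0,"tz": 0,"wx": 0,"wy": 0,"wz": 0},
  {"tx": 0,"ty": 0,"tz": 0,"wx": 0,"wy": 0,"wz": 0},
])

```text
time_s: 12.6
position: [525.4, 9.6, 33.5]
ee_rot: [3.136, -0.195, -0.0]
force: [0.9, 0.3, -2.9]
grip_width: 23.8
```

```bash
python3 t.py top8
```

```text
[525.4072925   9.6114073  33.4756148] [ 0.9033801   0.31628618 -2.88596714]
```

View pics/top8s.png

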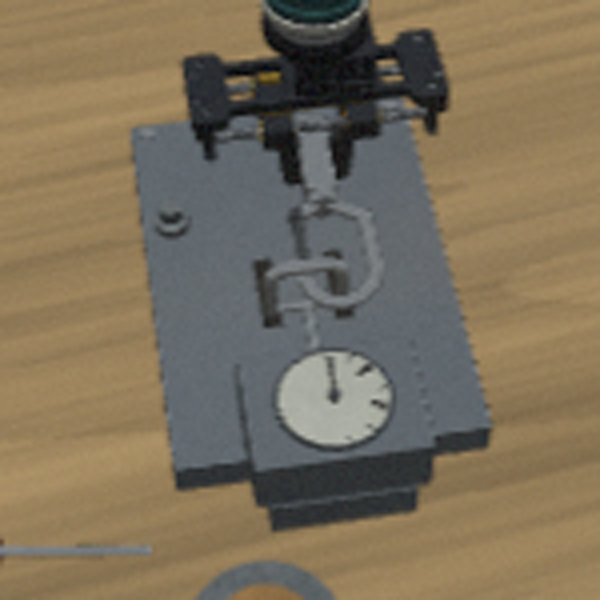

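Emit:
play_rows([
  {"tx": -0.01,"ty": 0.0013,"tz": 0,"wx": 0,"wy": 0,"wz": 0},
  {"tx": -0.01,"ty": 0.0013,"tz": 0,"wx": 0,"wy": 0,"wz": 0},
  {"tx": -0.01,"ty": 0.0013,"tz": 0,"wx": 0,"wy": 0,"wz": 0},
  {"tx": -0.01,"ty": 0.0013,"tz": 0,"wx": 0,"wy": 0,"wz": 0},
  {"tx": -0.01,"ty": 0.0013,"tz": 0,"wx": 0,"wy": 0,"wz": 0},
  {"tx": 0,"ty": 0,"tz": 0,"wx": 0,"wy": 0,"wz": 0},
  {"tx": 0,"ty": 0,"tz": 0,"wx": 0,"wy": 0,"wz": 0},
  {"tx": 0,"ty": 0,"tz": 0,"wx": 0,"wy": 0,"wz": 0},
])

```text
time_s: 13.7
position: [522.4, 10.0, 33.5]
ee_rot: [3.135, -0.195, -0.0]
force: [0.4, 0.3, -3.1]
grip_width: 23.7
```

Emit:
play_rows([
  {"tx": -0.01,"ty": 0.0013,"tz": 0,"wx": 0,"wy": 0,"wz": 0},
  {"tx": -0.01,"ty": 0.0013,"tz": 0,"wx": 0,"wy": 0,"wz": 0},
  {"tx": -0.01,"ty": 0.0013,"tz": 0,"wx": 0,"wy": 0,"wz": 0},
  {"tx": -0.01,"ty": 0.0013,"tz": 0,"wx": 0,"wy": 0,"wz": 0},
  {"tx": -0.01,"ty": 0.0013,"tz": 0,"wx": 0,"wy": 0,"wz": 0},
  {"tx": 0,"ty": 0,"tz": 0,"wx": 0,"wy": 0,"wz": 0},
  {"tx": 0,"ty": 0,"tz": 0,"wx": 0,"wy": 0,"wz": 0},
  {"tx": 0,"ty": 0,"tz": 0,"wx": 0,"wy": 0,"wz": 0},
])

```text
time_s: 14.7
position: [519.4, 10.4, 33.5]
ee_rot: [-3.135, 0.195, 0.0]
force: [1.7, -0.2, -2.8]
grip_width: 23.6
```

Emit:
play_rows([
  {"tx": -0.01,"ty": 0.0013,"tz": 0,"wx": 0,"wy": 0,"wz": 0},
  {"tx": -0.01,"ty": 0.0013,"tz": 0,"wx": 0,"wy": 0,"wz": 0},
  {"tx": -0.01,"ty": 0.0013,"tz": 0,"wx": 0,"wy": 0,"wz": 0},
  {"tx": -0.01,"ty": 0.0013,"tz": 0,"wx": 0,"wy": 0,"wz": 0},
  {"tx": 0,"ty": 0,"tz": 0,"wx": 0,"wy": 0,"wz": 0},
  {"tx": 0,"ty": 0,"tz": 0,"wx": 0,"wy": 0,"wz": 0},
  {"tx": 0,"ty": 0,"tz": 0,"wx": 0,"wy": 0,"wz": 0},
  {"tx": 0,"ty": 0,"tz": 0,"wx": 0,"wy": 0,"wz": 0},
])

```text
time_s: 15.7
position: [517.0, 10.7, 33.5]
ee_rot: [-3.135, 0.195, 0.0]
force: [1.6, 0.0, -3.2]
grip_width: 23.9
```

Emit:
play_rows([
  {"tx": -0.01,"ty": 0.0013,"tz": 0,"wx": 0,"wy": 0,"wz": 0},
  {"tx": -0.01,"ty": 0.0013,"tz": 0,"wx": 0,"wy": 0,"wz": 0},
  {"tx": -0.01,"ty": 0.0013,"tz": 0,"wx": 0,"wy": 0,"wz": 0},
  {"tx": -0.01,"ty": 0.0013,"tz": 0,"wx": 0,"wy": 0,"wz": 0},
  {"tx": -0.01,"ty": 0.0013,"tz": 0,"wx": 0,"wy": 0,"wz": 0},
  {"tx": 0,"ty": 0,"tz": 0,"wx": 0,"wy": 0,"wz": 0},
  {"tx": 0,"ty": 0,"tz": 0,"wx": 0,"wy": 0,"wz": 0},
  {"tx": 0,"ty": 0,"tz": 0,"wx": 0,"wy": 0,"wz": 0},
])

```text
time_s: 16.7
position: [514.0, 11.1, 33.5]
ee_rot: [-3.136, 0.195, 0.0]
force: [0.3, 0.8, -3.3]
grip_width: 23.5
```

Emit:
play_rows([
  {"tx": -0.01,"ty": 0.0013,"tz": 0,"wx": 0,"wy": 0,"wz": 0},
  {"tx": -0.01,"ty": 0.0013,"tz": 0,"wx": 0,"wy": 0,"wz": 0},
  {"tx": -0.01,"ty": 0.0013,"tz": 0,"wx": 0,"wy": 0,"wz": 0},
  {"tx": -0.01,"ty": 0.0013,"tz": 0,"wx": 0,"wy": 0,"wz": 0},
  {"tx": -0.01,"ty": 0.0013,"tz": 0,"wx": 0,"wy": 0,"wz": 0},
  {"tx": 0,"ty": 0,"tz": 0,"wx": 0,"wy": 0,"wz": 0},
  {"tx": 0,"ty": 0,"tz": 0,"wx": 0,"wy": 0,"wz": 0},
  {"tx": 0,"ty": 0,"tz": 0,"wx": 0,"wy": 0,"wz": 0},
])

```text
time_s: 17.7
position: [511.0, 11.5, 33.4]
ee_rot: [-3.136, 0.195, 0.0]
force: [2.0, -0.8, -3.2]
grip_width: 23.7
```

Emit:
play_rows([
  {"tx": -0.01,"ty": 0.0013,"tz": 0,"wx": 0,"wy": 0,"wz": 0},
  {"tx": -0.01,"ty": 0.0013,"tz": 0,"wx": 0,"wy": 0,"wz": 0},
  {"tx": -0.01,"ty": 0.0013,"tz": 0,"wx": 0,"wy": 0,"wz": 0},
  {"tx": -0.01,"ty": 0.0013,"tz": 0,"wx": 0,"wy": 0,"wz": 0},
  {"tx": 0,"ty": 0,"tz": 0,"wx": 0,"wy": 0,"wz": 0},
  {"tx": 0,"ty": 0,"tz": 0,"wx": 0,"wy": 0,"wz": 0},
  {"tx": 0,"ty": 0,"tz": 0,"wx": 0,"wy": 0,"wz": 0},
  {"tx": 0,"ty": 0,"tz": 0,"wx": 0,"wy": 0,"wz": 0},
])

```text
time_s: 18.7
position: [508.6, 11.8, 33.5]
ee_rot: [-3.136, 0.195, 0.0]
force: [0.7, -0.4, -3.3]
grip_width: 23.7
```

```bash
python3 t.py top9
```

```text
[508.62433486  11.82126616  33.47066871] [ 0.70925847 -0.42966706 -3.34343789]
```

View pics/top9s.png

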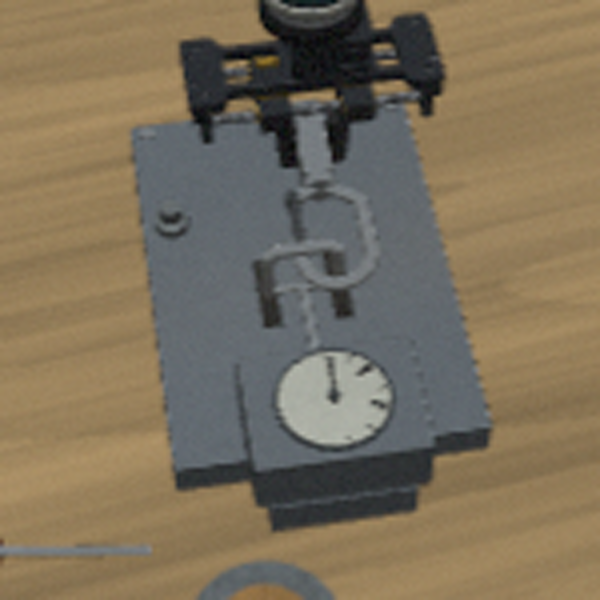

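Emit:
play_rows([
  {"tx": -0.01,"ty": 0.0013,"tz": 0,"wx": 0,"wy": 0,"wz": 0},
  {"tx": -0.01,"ty": 0.0013,"tz": 0,"wx": 0,"wy": 0,"wz": 0},
  {"tx": -0.01,"ty": 0.0013,"tz": 0,"wx": 0,"wy": 0,"wz": 0},
  {"tx": -0.01,"ty": 0.0013,"tz": 0,"wx": 0,"wy": 0,"wz": 0},
  {"tx": 0,"ty": 0,"tz": 0,"wx": 0,"wy": 0,"wz": 0},
  {"tx": 0,"ty": 0,"tz": 0,"wx": 0,"wy": 0,"wz": 0},
  {"tx": 0,"ty": 0,"tz": 0,"wx": 0,"wy": 0,"wz": 0},
  {"tx": 0,"ty": 0,"tz": 0,"wx": 0,"wy": 0,"wz": 0},
])

```text
time_s: 19.8
position: [506.2, 12.1, 33.5]
ee_rot: [-3.135, 0.195, 0.0]
force: [0.6, 0.0, -3.5]
grip_width: 23.5
```

Emit:
play_rows([
  {"tx": -0.01,"ty": 0.0013,"tz": 0,"wx": 0,"wy": 0,"wz": 0},
  {"tx": -0.01,"ty": 0.0013,"tz": 0,"wx": 0,"wy": 0,"wz": 0},
  {"tx": -0.01,"ty": 0.0013,"tz": 0,"wx": 0,"wy": 0,"wz": 0},
  {"tx": -0.01,"ty": 0.0013,"tz": 0,"wx": 0,"wy": 0,"wz": 0},
  {"tx": 0,"ty": 0,"tz": 0,"wx": 0,"wy": 0,"wz": 0},
  {"tx": 0,"ty": 0,"tz": 0,"wx": 0,"wy": 0,"wz": 0},
  {"tx": 0,"ty": 0,"tz": 0,"wx": 0,"wy": 0,"wz": 0},
  {"tx": 0,"ty": 0,"tz": 0,"wx": 0,"wy": 0,"wz": 0},
])

```text
time_s: 20.8
position: [503.8, 12.4, 33.5]
ee_rot: [-3.135, 0.195, 0.0]
force: [0.1, 0.6, -2.7]
grip_width: 23.6
```

Emit:
play_rows([
  {"tx": -0.01,"ty": 0.0013,"tz": 0,"wx": 0,"wy": 0,"wz": 0},
  {"tx": -0.01,"ty": 0.0013,"tz": 0,"wx": 0,"wy": 0,"wz": 0},
  {"tx": -0.01,"ty": 0.0013,"tz": 0,"wx": 0,"wy": 0,"wz": 0},
  {"tx": -0.01,"ty": 0.0013,"tz": 0,"wx": 0,"wy": 0,"wz": 0},
  {"tx": 0,"ty": 0,"tz": 0,"wx": 0,"wy": 0,"wz": 0},
  {"tx": 0,"ty": 0,"tz": 0,"wx": 0,"wy": 0,"wz": 0},
  {"tx": 0,"ty": 0,"tz": 0,"wx": 0,"wy": 0,"wz": 0},
  {"tx": 0,"ty": 0,"tz": 0,"wx": 0,"wy": 0,"wz": 0},
])

```text
time_s: 21.8
position: [501.4, 12.8, 33.5]
ee_rot: [3.136, -0.195, -0.0]
force: [0.3, -0.2, -3.1]
grip_width: 24.1
```

Emit:
play_rows([
  {"tx": -0.01,"ty": 0.0013,"tz": 0,"wx": 0,"wy": 0,"wz": 0},
  {"tx": -0.01,"ty": 0.0013,"tz": 0,"wx": 0,"wy": 0,"wz": 0},
  {"tx": -0.01,"ty": 0.0013,"tz": 0,"wx": 0,"wy": 0,"wz": 0},
  {"tx": -0.01,"ty": 0.0013,"tz": 0,"wx": 0,"wy": 0,"wz": 0},
  {"tx": 0,"ty": 0,"tz": 0,"wx": 0,"wy": 0,"wz": 0},
  {"tx": 0,"ty": 0,"tz": 0,"wx": 0,"wy": 0,"wz": 0},
  {"tx": 0,"ty": 0,"tz": 0,"wx": 0,"wy": 0,"wz": 0},
  {"tx": 0,"ty": 0,"tz": 0,"wx": 0,"wy": 0,"wz": 0},
])

```text
time_s: 22.8
position: [499.5, 13.0, 33.7]
ee_rot: [-3.135, 0.195, -0.001]
force: [2.8, -0.5, -3.4]
grip_width: 24.0
```

Emit:
play_rows([
  {"tx": -0.01,"ty": 0.0013,"tz": 0,"wx": 0,"wy": 0,"wz": 0},
  {"tx": -0.01,"ty": 0.0013,"tz": 0,"wx": 0,"wy": 0,"wz": 0},
  {"tx": 0,"ty": 0,"tz": 0,"wx": 0,"wy": 0,"wz": 0},
  {"tx": 0,"ty": 0,"tz": 0,"wx": 0,"wy": 0,"wz": 0},
  {"tx": 0,"ty": 0,"tz": 0,"wx": 0,"wy": 0,"wz": 0},
  {"tx": 0,"ty": 0,"tz": 0,"wx": 0,"wy": 0,"wz": 0},
  {"tx": 0,"ty": 0,"tz": 0,"wx": 0,"wy": 0,"wz": 0},
  {"tx": 0,"ty": 0,"tz": 0,"wx": 0,"wy": 0,"wz": 0},
])

```text
time_s: 23.8
position: [498.9, 13.1, 33.9]
ee_rot: [3.135, -0.195, 0.003]
force: [6.1, -2.0, -5.7]
grip_width: 23.6
```

```bash
python3 t.py top10
```

```text
[498.9449764   13.10675446  33.90072971] [ 6.08926232 -2.0355794  -5.68471628]
```

View pics/top10.png

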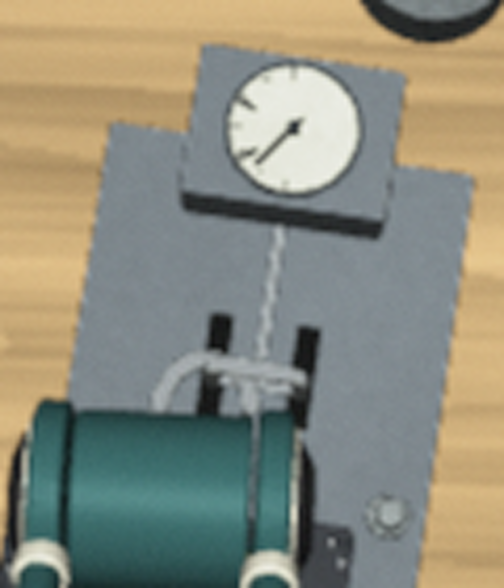

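Emit:
play_rows([
  {"tx": -0.01,"ty": 0.0013,"tz": 0,"wx": 0,"wy": 0,"wz": 0},
  {"tx": -0.01,"ty": 0.0013,"tz": 0,"wx": 0,"wy": 0,"wz": 0},
  {"tx": -0.01,"ty": 0.0013,"tz": 0,"wx": 0,"wy": 0,"wz": 0},
  {"tx": -0.01,"ty": 0.0013,"tz": 0,"wx": 0,"wy": 0,"wz": 0},
  {"tx": 0,"ty": 0,"tz": 0,"wx": 0,"wy": 0,"wz": 0},
  {"tx": 0,"ty": 0,"tz": 0,"wx": 0,"wy": 0,"wz": 0},
  {"tx": 0,"ty": 0,"tz": 0,"wx": 0,"wy": 0,"wz": 0},
  {"tx": 0,"ty": 0,"tz": 0,"wx": 0,"wy": 0,"wz": 0},
])

```text
time_s: 24.9
position: [498.2, 13.2, 34.6]
ee_rot: [3.135, -0.196, 0.009]
force: [8.8, -2.2, -4.7]
grip_width: 23.5
```

```bash
python3 t.py top11
```

```text
[498.23317965  13.19031791  34.598834  ] [ 8.7961268  -2.15291944 -4.69588175]
```

View pics/top11.png

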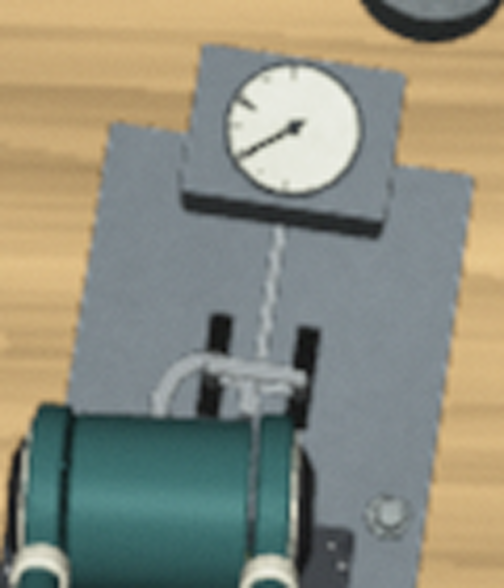

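View pics/top11s.png

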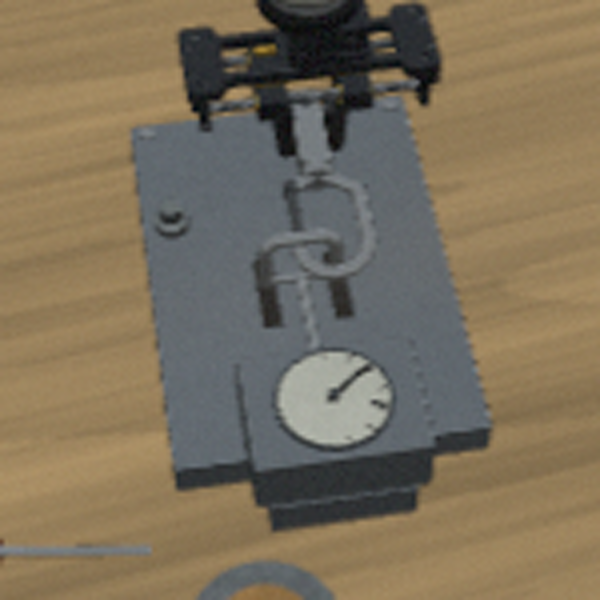

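Emit:
play_rows([
  {"tx": -0.012,"ty": 0.0015,"tz": 0,"wx": 0,"wy": 0,"wz": 0},
  {"tx": -0.012,"ty": 0.0015,"tz": 0,"wx": 0,"wy": 0,"wz": 0},
  {"tx": -0.012,"ty": 0.0015,"tz": 0,"wx": 0,"wy": 0,"wz": 0},
  {"tx": -0.012,"ty": 0.0015,"tz": 0,"wx": 0,"wy": 0,"wz": 0},
  {"tx": -0.012,"ty": 0.0015,"tz": 0,"wx": 0,"wy": 0,"wz": 0},
  {"tx": 0,"ty": 0,"tz": 0,"wx": 0,"wy": 0,"wz": 0},
  {"tx": 0,"ty": 0,"tz": 0,"wx": 0,"wy": 0,"wz": 0},
  {"tx": 0,"ty": 0,"tz": 0,"wx": 0,"wy": 0,"wz": 0},
])

```text
time_s: 26.0
position: [497.1, 13.4, 35.6]
ee_rot: [3.135, -0.196, 0.017]
force: [11.8, -3.6, -3.7]
grip_width: 23.7
```

```bash
python3 t.py top12
```

```text
[497.11011385  13.36005896  35.63903266] [11.80741006 -3.63733974 -3.69220678]
```

View pics/top12.png

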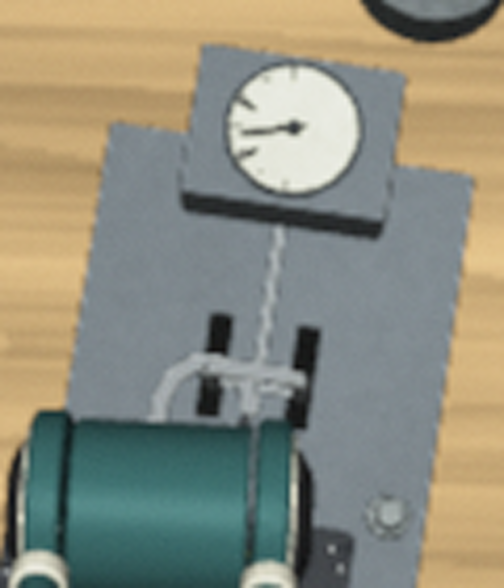

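Emit:
play_rows([
  {"tx": 0,"ty": 0,"tz": 0,"wx": 0,"wy": 0,"wz": 0},
  {"tx": 0,"ty": 0,"tz": 0,"wx": 0,"wy": 0,"wz": 0},
  {"tx": 0,"ty": 0,"tz": 0,"wx": 0,"wy": 0,"wz": 0},
  {"tx": 0,"ty": 0,"tz": 0,"wx": 0,"wy": 0,"wz": 0},
  {"tx": 0,"ty": 0,"tz": 0,"wx": 0,"wy": 0,"wz": 0},
  {"tx": 0,"ty": 0,"tz": 0,"wx": 0,"wy": 0,"wz": 0},
  {"tx": 0,"ty": 0,"tz": 0,"wx": 0,"wy": 0,"wz": 0},
  {"tx": 0,"ty": 0,"tz": 0,"wx": 0,"wy": 0,"wz": 0},
])

```text
time_s: 27.1
position: [497.1, 13.4, 35.7]
ee_rot: [3.135, -0.196, 0.017]
force: [12.6, -3.7, -4.4]
grip_width: 23.7
```

```bash
python3 t.py top13
```

```text
[497.11878654  13.35963376  35.65297628] [12.60067621 -3.71747739 -4.35057646]
```

View pics/top13.png

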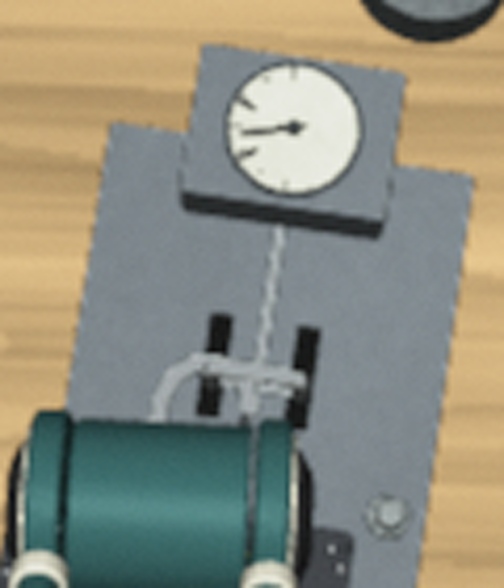

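View pics/top13s.png

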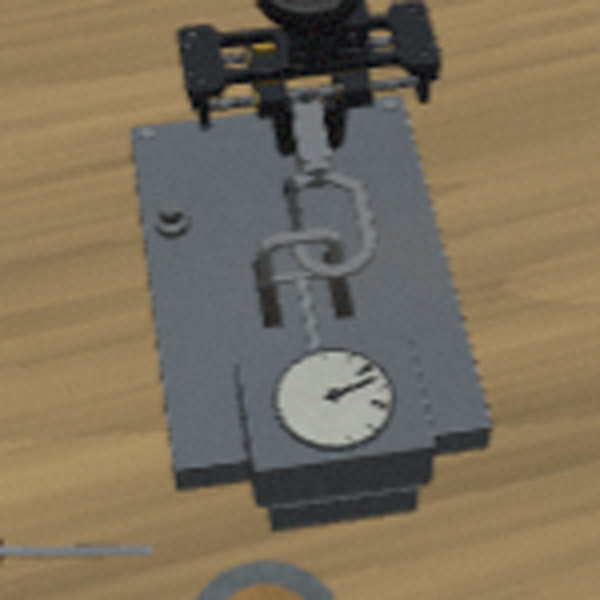

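Emit:
play_rows([
  {"tx": 0.033,"ty": -0.004,"tz": 0,"wx": 0,"wy": 0,"wz": 0},
  {"tx": 0.033,"ty": -0.004,"tz": 0,"wx": 0,"wy": 0,"wz": 0},
  {"tx": 0.033,"ty": -0.004,"tz": 0,"wx": 0,"wy": 0,"wz": 0},
  {"tx": 0.033,"ty": -0.004,"tz": 0,"wx": 0,"wy": 0,"wz": 0},
  {"tx": 0.033,"ty": -0.004,"tz": 0,"wx": 0,"wy": 0,"wz": 0},
  {"tx": 0.033,"ty": -0.004,"tz": 0,"wx": 0,"wy": 0,"wz": 0},
  {"tx": 0,"ty": 0,"tz": 0,"wx": 0,"wy": 0,"wz": 0},
  {"tx": 0,"ty": 0,"tz": 0,"wx": 0,"wy": 0,"wz": 0},
])

```text
time_s: 28.2
position: [500.7, 12.9, 33.6]
ee_rot: [-3.135, 0.195, 0.01]
force: [-6.8, 0.7, 10.5]
grip_width: 23.6
```

```bash
python3 t.py top14;python3 w.py wrist14
```

```text
[500.67168676  12.93217034  33.58392977] [-6.77530476  0.67926894 10.51098102]
[500.72670904  12.91451071  33.60681854] [-3.13546219  0.19496129  0.01014048] [-6.71603329  0.75826841 10.60386136] [ 0.09834725  0.79771761 -0.04622302]
```

View pics/top14s.png

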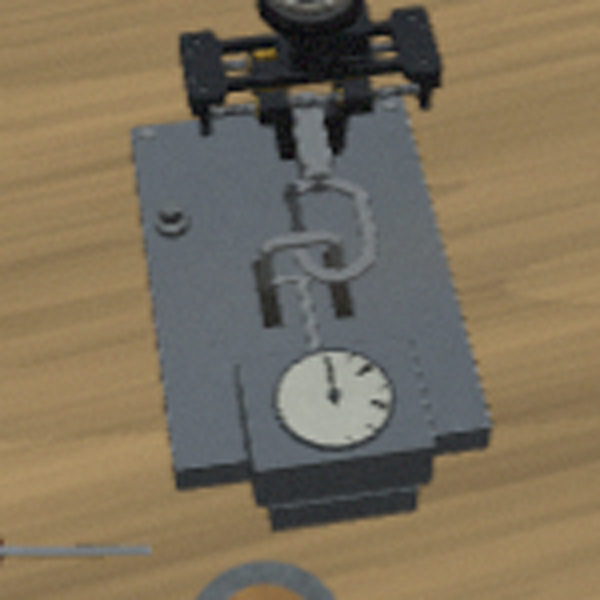

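View pics/wrist14.png

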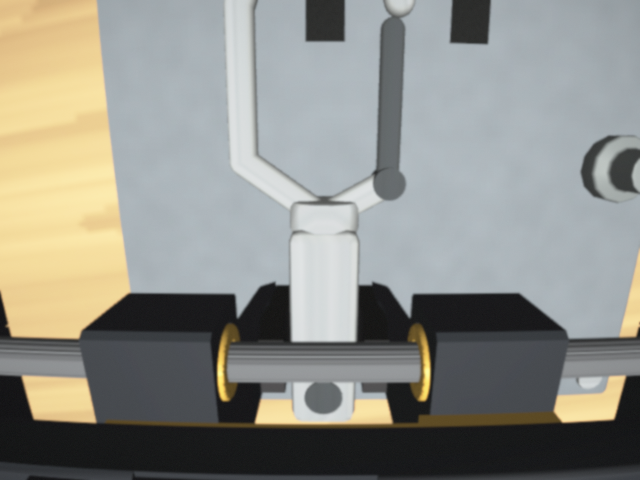

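Emit:
play_rows([
  {"tx": 0,"ty": 0,"tz": 0.015,"wx": 0,"wy": 0,"wz": 0},
  {"tx": 0,"ty": 0,"tz": 0.015,"wx": 0,"wy": 0,"wz": 0},
  {"tx": 0,"ty": 0,"tz": 0,"wx": 0,"wy": 0,"wz": 0},
  {"tx": 0,"ty": 0,"tz": 0,"wx": 0,"wy": 0,"wz": 0},
  {"tx": 0,"ty": 0,"tz": 0,"wx": 0,"wy": 0,"wz": 0},
  {"tx": 0,"ty": 0,"tz": 0,"wx": 0,"wy": 0,"wz": 0},
  {"tx": 0,"ty": 0,"tz": 0,"wx": 0,"wy": 0,"wz": 0},
  {"tx": 0,"ty": 0,"tz": 0,"wx": 0,"wy": 0,"wz": 0},
])

```text
time_s: 29.35
position: [503.8, 12.5, 35.3]
ee_rot: [-3.135, 0.195, -0.0]
force: [-0.6, -0.1, -2.5]
grip_width: 24.2
```

Emit:
play_rows([
  {"tx": 0,"ty": 0,"tz": -0.02,"wx": 0,"wy": 0,"wz": 0},
  {"tx": 0,"ty": 0,"tz": 0,"wx": 0,"wy": 0,"wz": 0},
  {"tx": 0,"ty": 0,"tz": 0,"wx": 0,"wy": 0,"wz": 0},
  {"tx": 0,"ty": 0,"tz": 0,"wx": 0,"wy": 0,"wz": 0},
  {"tx": 0,"ty": 0,"tz": 0,"wx": 0,"wy": 0,"wz": 0},
  {"tx": 0,"ty": 0,"tz": 0,"wx": 0,"wy": 0,"wz": 0},
  {"tx": 0,"ty": 0,"tz": 0,"wx": 0,"wy": 0,"wz": 0},
  {"tx": 0,"ty": 0,"tz": 0,"wx": 0,"wy": 0,"wz": 0},
])

```text
time_s: 30.35
position: [503.8, 12.5, 34.1]
ee_rot: [3.136, -0.195, 0.0]
force: [-0.2, -0.0, -3.3]
grip_width: 23.8
```

Emit:
play_rows([
  {"tx": 0,"ty": 0,"tz": 0,"wx": 0,"wy": 0,"wz": 0},
  {"tx": 0,"ty": 0,"tz": 0,"wx": 0,"wy": 0,"wz": 0},
  {"tx": 0,"ty": 0,"tz": 0,"wx": 0,"wy": 0,"wz": 0},
  {"tx": 0,"ty": 0,"tz": 0,"wx": 0,"wy": 0,"wz": 0},
  {"tx": 0,"ty": 0,"tz": 0,"wx": 0,"wy": 0,"wz": 0},
  {"tx": 0,"ty": 0,"tz": 0,"wx": 0,"wy": 0,"wz": 0},
  {"tx": 0,"ty": 0,"tz": 0,"wx": 0,"wy": 0,"wz": 0},
  {"tx": 0,"ty": 0,"tz": 0,"wx": 0,"wy": 0,"wz": 0},
], hand=-1)

```text
time_s: 31.35
position: [503.7, 12.5, 34.1]
ee_rot: [-3.136, 0.195, 0.0]
force: [-0.5, -0.1, -1.1]
grip_width: 88.2
```

Fingers open; lift straight up, slowly at first.

Emit:
play_rows([
  {"tx": 0,"ty": 0,"tz": 0.1,"wx": 0,"wy": 0,"wz": 0},
  {"tx": 0,"ty": 0,"tz": 0.2,"wx": 0,"wy": 0,"wz": 0},
  {"tx": 0,"ty": 0,"tz": 0.4,"wx": 0,"wy": 0,"wz": 0},
  {"tx": 0,"ty": 0,"tz": 0.6,"wx": 0,"wy": 0,"wz": 0},
  {"tx": -0.4,"ty": 0,"tz": 0.7,"wx": 0,"wy": 0,"wz": 0},
  {"tx": -0.5,"ty": 0,"tz": 0.4,"wx": 0,"wy": 0,"wz": 0},
  {"tx": -0.4,"ty": 0,"tz": 0,"wx": 0,"wy": 0,"wz": 0},
  {"tx": 0,"ty": 0,"tz": 0,"wx": 0,"wy": 0,"wz": 0},
])

```text
time_s: 32.35
position: [425.1, 12.6, 179.2]
ee_rot: [-3.135, 0.195, -0.003]
force: [0.5, -0.0, -0.3]
grip_width: 88.1
```

```bash
python3 t.py top15;python3 w.py wrist15
```

```text
[425.06307561  12.56845434 179.23290728] [ 0.46161344 -0.00448303 -0.28484394]
[426.39447741  12.52227621 178.7746343 ] [-3.13541092e+00  1.95343985e-01 -2.91644518e-03] [ 0.33879989 -0.26765373 -1.00860571] [-0.00198358  0.01003345  0.0486447 ]
```

View pics/wrist15.png

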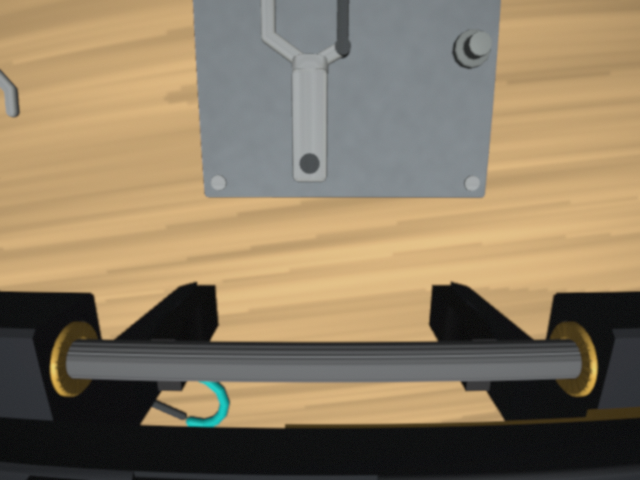

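View pics/top15.png

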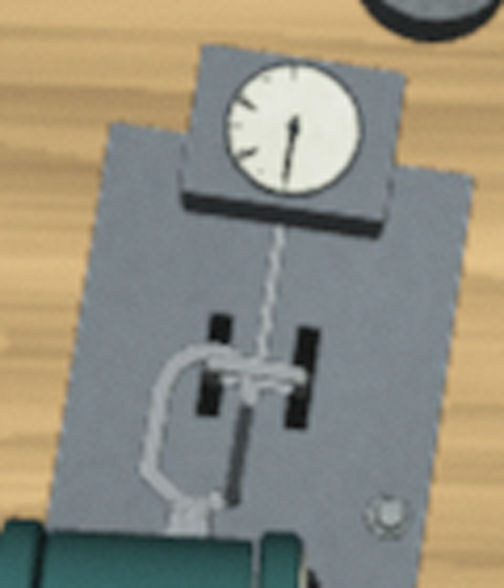

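View pics/top15s.png

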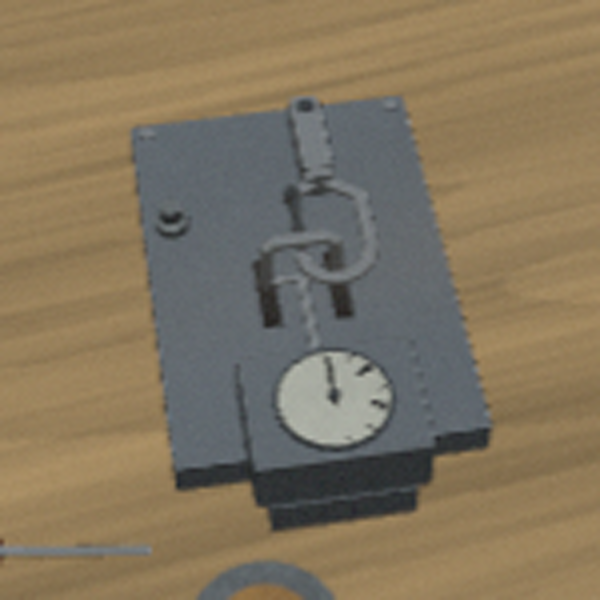

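```bash
python3 - <<'E'
from h import *
z=np.load('pics/wrist15.npz');d=z['d'];c=(z['K'],float(z['k1']),z['R'],z['t'])
for u,v in [(310,85),(310,140),(309,175),(268,12),(268,30),(240,100),(380,120)]: print(u,v,atd(c,u,v,d[v,u]).round(1))
print(np.abs(arm.get_state()['qd']).max()); arm.close_job()
E
```

```text
310 85 [528.7   7.3  60.2]
310 140 [493.9  11.9  58.8]
309 175 [470.7  15.7  59.5]
268 12 [579.5  28.8  50.2]
268 30 [568.1  30.3  51.3]
240 100 [529.1  59.9  31. ]
380 120 [502.1 -40.2  32.1]
0.01880653467281632
the job is handed in; nothing more can be done
```

The job is done and handed in, at about 32.5 s of the allowed 61 s. I gripped the steel snap hook by its handle and pressed its gate onto the eye's left leg. The leg went in and the gate snapped shut behind it. I then pulled back along the tester through about 28 mm of loose play and held the needle at roughly 13 N, between the thick marks, for over a second.

I eased off until the needle was home, opened the fingers and backed away.

**Last checks:**
- **Clip:** the top and scene pictures show the left leg inside the hook and the gate shut.
- **Needle:** it stands at rest. The highest reading during the pull was about 13 N, well under the 27 N limit.
- **Flatness:** the handle top reads 59–60 mm along its length and the deck reads 31–32 mm. That fits the 28 mm handle lying flat on the deck.
- **Other things:** the valve plug looked unmoved in the last pictures. I did not measure the other bystanders again, but the arm did not go near them.

**What differed:**
- The wrist camera read heights 1–2 mm high.
- The arm gave by several millimetres under load, so the pull needed more commanded travel than the eye's stiffness alone would suggest.
- While I eased back, the hook pressed on the deck with about 10 N. I relieved that by lifting about 2 mm before letting go.

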